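Put four stone blanks back on their own shape patterns

ROBOT

A 6-joint arm with a two-finger parallel gripper is mounted at the origin on the work surface. World frame = base frame: x ahead of the robot, y to its left, z up, the work surface at z = 0. Lengths are in m, angles in degrees, forces in N, time in s.
With the tool pointing down it reaches from about 0.25 to 0.725 m from the base axis. Payload 9.7 kg.
Tool frame: the origin (TCP) lies at the very end of the fingers, on their centre line; the grasp point (between the pads) lies 19 mm behind it; z points along the fingers, y is the line along which they close (so a half turn about z gives the same grasp; the last joint's range is limited). The gripper opens to 85 mm and grips with 20 to 120 N. Pads are 22 mm wide; open, the fingers measure 114 mm over their backs; the gripper's body (76 mm by 85 mm) begins 54 mm behind the grasp point. The pads swing forward as they close: fully open they stand 13 mm farther back than shut.
Start: joints at [-77.063, 4.979, 10.078, 95.1, 0, 90], TCP at [0.123, -0.536, 0.231] pointing down, gripper open.
Joint ranges: [-179.16, 179.16], [-48.56, 103.87], [-65.8, 70.77], [-126.05, 130.52], [-82.76, 87.17], [-180, 180]. Speed limits (degrees/s): [127.2, 127.2, 147.25, 180, 180, 180].

INTERFACE

Orientations are given as [roll, pitch, yaw] about the fixed x, y, z axes, in that order (R = Rz(yaw) Ry(pitch) Rx(roll)).
In Python, from workcell import telemetry, optics, workorder gives the robot as it stands.
- The arm moves only by the shell command python3 -m handwheel 'ROWS' [FORCE]. ROWS is JSON, a list of rows, each an object of numbers: "tx", "ty", "tz": the shift along the tool's x, y, z in m; "ax", "ay", "az": the turn, a rotation vector about the tool's x, y, z in degrees; "jaw": the gripper command: -1 is shut, 1 is fully open, values between are in proportion. A call has exactly 10 rows; each row shifts and turns the commanded pose from where the row before left it, along the tool's axes as they then stand; what a row does not reach is not made up. A row lasts 1/8 s, in which the tool goes at most 62.5 mm and 10.7 degrees, less where a joint would pass 70% of its speed; a pose out of reach is approached as far as the arm can. A call is refused whole if a number of a shift passes 0.0625 or a number of a turn 10.7, either way. A call with a gripper value outside its range is refused whole. The fingers move at their own pace and stop on an object; FORCE is the grip in N (left out, the last holds). Time passes only in rows, so rows that do not move let the fingers close, or fill a call up. It gives the time, the measured TCP pose, the force, the opening and the grip force at its end, in the units of the state.
- telemetry.get_obs(): the state, without advancing time (a new reading comes with each control period).
- optics.camera(name): name is "scene" or "top" or "wrist"; returns a dict with "color" (384x512x3 uint8, red, green, blue), "K" (3x3 intrinsics, pixels), "k1" (the pictures are not rectified: a ray, as slopes to the right and down, at radius r is drawn at 1 + k1 r^2 times it, then the intrinsics apply), "extrinsics" (4x4, takes a point from camera to world coordinates); the wrist camera has in their place "mount" (4x4, takes a point from camera to tool coordinates, whose origin is the TCP and whose axes are the flange's). Camera axes: x right, y down, z forward; pixel columns grow to the right and rows downward; lengths in m; the calibration is good to about 2 mm. A picture is of the moment at which its call begins: read the wrist's pose just before it. There is no depth.
- workorder.job_done(): hands the job in; it is judged then, once.
The state is a dict: "time": time; "q": joint angles; "qd": joint speeds; "joint_efforts": joint torques, N m; "ee_pos": TCP position; "tcp_rot": TCP orientation; "wrist_force": force on the tool from outside, world axes, zero at the start; "torque": the same for the moment, N m; "opening": finger opening in m; "grasp_force": force on a finger pad.
Only numpy, scipy, OpenCV 4.12 (cv2) and the standard library are available. Lean on these libraries where they do the work, as an engineer would, in place of code of your own. Each camera call takes 0.05 s, during which the arm holds its last target. There are 200 camera calls.

TASK

On the stone grinder's bench the four pale stone blanks have been left on each other's wooden pattern plates. Swap them round so that each blank lies flat in the middle of the pattern of its own shape and lined up with it; the bare aluminium plate is free to park a blank on along the way. Set them down without dropping or tipping them over, let go of everything, and leave the green bowl where it is.

Things in the scene. Friction and masses are not known exactly. Their poses are not given: they have to be found in the camera images.
- stone_round_center (a point): Loose pale stone blank, round seen from above, 50 mm across and 44 mm tall, flat top and bottom, about 0.29 kg (varies by 30 %). The point is its centre, half-way up (22 mm above its underside); z up. At the start it lies on some other pattern, turned anyhow.
- stone_square_center (a point): Loose pale stone blank, square seen from above, 44 x 44 mm and 44 mm tall, flat top and bottom, about 0.22 kg (varies by 30 %). The point is its centre, half-way up (22 mm above its underside); z up, x and y axes square to its sides. At the start it lies on some other pattern, turned anyhow.
- stone_oval_center (a point): Loose pale stone blank, oval (straight sides, half-round ends) seen from above, 76 x 40 mm and 44 mm tall, flat top and bottom, about 0.35 kg (varies by 30 %). The point is its centre, half-way up (22 mm above its underside); z up, x axis along its length. At the start it lies on some other pattern, turned anyhow.
- stone_bar_center (a point): Loose pale stone blank, narrow oblong, square-ended seen from above, 84 x 26 mm and 44 mm tall, flat top and bottom, about 0.25 kg (varies by 30 %). The point is its centre, half-way up (22 mm above its underside); z up, x axis along its length. At the start it lies on some other pattern, turned anyhow.
- pattern_round: Flat dark wooden pattern plate, round seen from above, 94 mm across, 10 mm thick, fixed to the bench; the round stone's outline enlarged by 22 mm all round. No rim, the stone simply lies on top. Origin at the centre of its underside, at bench height (top face 10 mm above); z up.
- pattern_square: Flat dark wooden pattern plate, square seen from above, 88 x 88 mm, 10 mm thick, fixed to the bench; the square stone's outline enlarged by 22 mm all round. No rim, the stone simply lies on top. Origin at the centre of its underside, at bench height (top face 10 mm above); z up, x and y axes square to its sides.
- pattern_oval: Flat dark wooden pattern plate, oval (straight sides, half-round ends) seen from above, 120 x 84 mm, 10 mm thick, fixed to the bench; the oval stone's outline enlarged by 22 mm all round. No rim, the stone simply lies on top. Origin at the centre of its underside, at bench height (top face 10 mm above); z up, x axis along its length.
- pattern_bar: Flat dark wooden pattern plate, narrow oblong, square-ended seen from above, 128 x 70 mm, 10 mm thick, fixed to the bench; the bar stone's outline enlarged by 22 mm all round. No rim, the stone simply lies on top. Origin at the centre of its underside, at bench height (top face 10 mm above); z up, x axis along its length.
- spare_plate: Bare round aluminium plate, 120 mm across, 10 mm thick, flat, fixed to the bench, empty at the start: a free spot. Origin at the centre of its underside, at bench height (top face 10 mm above).
- bowl: Bystander: light lime-green plastic bowl, 150 mm across the rim, 65 mm high, standing loose on the bench left of the work. Origin at the centre of its underside. Leave it where it is.
There are look-alikes about, which are no part of the job. Leave any orange or pink look-alike of the part that bears stone_square_center alone.

How it is judged (in metres and radians):
At the end, for the whole second after the job is handed in: All four blanks lie flat and at rest directly on the pattern of their own shape (centre height 32 mm within 5 mm), centres within 12 mm, and all but the round one lined up with it within 0.3 rad (half turns, or quarter turns of the square, do not matter) (horizontal distance between stone_round_center and pattern_round below 0.012 m and height (world z) of stone_round_center between 0.027 and 0.037 m and angle between each of stone_round_center, stone_square_center, stone_oval_center, stone_bar_center's own z axis and vertical below 0.12 rad and linear speed of each of stone_round, stone_square, stone_oval, stone_bar below 0.02 m/s and horizontal distance between stone_square_center and pattern_square below 0.012 m and height (world z) of stone_square_center between 0.027 and 0.037 m and (angle between the x axis of stone_square_center and the x axis of pattern_square, either way round below 0.3 rad or angle between the x axis of stone_square_center and the y axis of pattern_square, either way round below 0.3 rad) and horizontal distance between stone_oval_center and pattern_oval below 0.012 m and height (world z) of stone_oval_center between 0.027 and 0.037 m and angle between the x axis of stone_oval_center and the x axis of pattern_oval, either way round below 0.3 rad and horizontal distance between stone_bar_center and pattern_bar below 0.012 m and height (world z) of stone_bar_center between 0.027 and 0.037 m and angle between the x axis of stone_bar_center and the x axis of pattern_bar, either way round below 0.3 rad); the robot touches nothing.
It fails at once if the lime-green bowl is pushed more than 30 mm or tipped (distance of bowl from where it was at the start of the episode above 0.03 m or angle between bowl's own z axis and vertical above 0.5 rad).
It fails at once if a stone is tipped over (angle between any of stone_round_center, stone_square_center, stone_oval_center, stone_bar_center's own z axis and vertical above 0.7 rad).
It fails at once if a stone is dropped from more than about 25 mm (moves faster than 0.7 m/s out of the fingers) ((linear speed of stone_round above 0.7 m/s and contact force between the fingers and stone_round below 0.1 N) or (linear speed of stone_square above 0.7 m/s and contact force between the fingers and stone_square below 0.1 N) or (linear speed of stone_oval above 0.7 m/s and contact force between the fingers and stone_oval below 0.1 N) or (linear speed of stone_bar above 0.7 m/s and contact force between the fingers and stone_bar below 0.1 N)).
It also fails if it takes over 128 s, if anything falls off the work surface, if the arm or the gripper's body presses on something with over 40 N, if the wrist force passes 120 N, or if a joint passes its speed limit or range.

## Working session

There is one attempt and no reset: what is moved stays moved. The work goes in short steps, Python scripts to look and compute and a shell command to move; the robot and the scene stay as the last step left them, time stands still between calls to the robot, and variables do not carry over. Pictures are saved under pics/ and viewed, at most 14 in all, crops included, and the job is handed in when it is done.

```bash
mkdir -p pics; ls; python3 - <<'E'
from workcell import telemetry, optics
import cv2, numpy as np
print(telemetry.get_obs())
for n in ("top","scene"):
    c=optics.camera(n); cv2.imwrite(f"pics/{n}0.png",cv2.resize(c["color"][:,:,::-1],(800,600),interpolation=cv2.INTER_CUBIC))
    print(n,c["K"],c["k1"],c["extrinsics"])
E
```

```text
pics
{'time': 0.0, 'q': array([-7.70627466e+01,  5.01034549e+00,  1.00343673e+01,  9.50983802e+01,
        8.79253976e-04,  8.99985183e+01]), 'qd': array([ 0.06793609,  0.01479436, -0.01233673, -0.01046844,  0.00643535,
        0.07998503]), 'joint_efforts': array([ 1.93387139e-03, -5.20400441e+01,  4.64797926e+01,  1.66661519e-02,
        1.80669863e-04, -3.25037286e-05]), 'ee_pos': array([ 0.12309067, -0.53582132,  0.23058952]), 'tcp_rot': array([-1.79925642e+02, -8.81176177e-04,  1.29387339e+01]), 'wrist_force': array([0.28298764, 0.46384574, 0.44979032]), 'torque': array([-0.0045529 ,  0.02794022,  0.00595944]), 'grasp_force': 0.0, 'opening': 0.08556077076220384}
top [[438.82589663   0.         250.71496234]
 [  0.         438.82589663 190.36947861]
 [  0.           0.           1.        ]] -0.10575723283217618 [[-0.02501241 -0.99361264  0.11003768  0.31826684]
 [-0.99960348  0.02628235  0.01010549  0.07997103]
 [-0.01293299 -0.10974129 -0.99387604  1.20496599]
 [ 0.          0.          0.          1.        ]]
scene [[369.9183252    0.         254.36763618]
 [  0.         369.9183252  194.54639278]
 [  0.           0.           1.        ]] -0.06638992896414209 [[ 0.78673501  0.40236879 -0.4681318   0.99781175]
 [ 0.6172617  -0.52016617  0.59026701 -0.5793954 ]
 [-0.00600131 -0.75334355 -0.65759978  0.82467208]
 [ 0.          0.          0.          1.        ]]
```

View pics/top0.png

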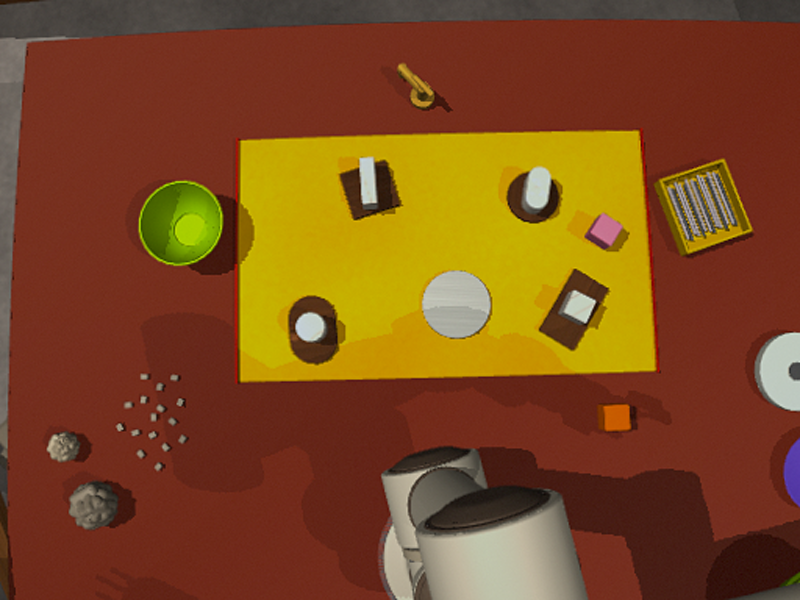

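View pics/scene0.png

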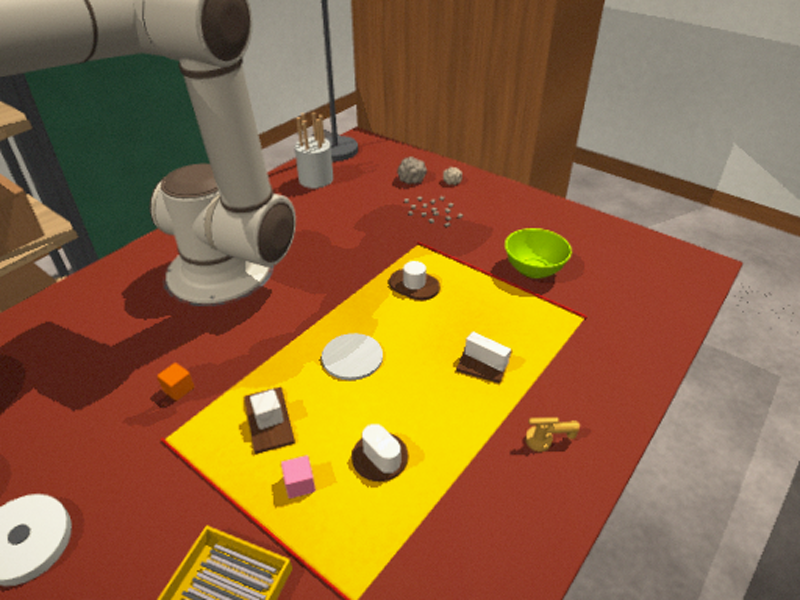

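The top view shows the round stone on the oval plate (313,328), the bar on the square plate (370,190), the oval on the round plate (533,195) and the square on the bar plate (574,309). The spare plate is at (457,304), with a pink decoy at (605,232). That makes two swaps through the spare. I'll enlarge the crops for measuring.

```bash
python3 - <<'E'
import cv2, numpy as np
from workcell import optics
im=optics.camera("top")["color"][:,:,::-1]
cs=[(200,210),(237,121),(341,125),(367,198)]
T=[]
for u,v in cs:
    x0,y0=u-28,v-21
    t=cv2.resize(im[y0:y0+42,x0:x0+56],(392,294),interpolation=cv2.INTER_CUBIC)
    for k in range(0,56,10):
        cv2.line(t,(k*7,0),(k*7,5),(255,255,255),1); cv2.putText(t,str(x0+k),(k*7,14),0,.35,(255,255,255),1)
    for k in range(0,42,10):
        cv2.putText(t,str(y0+k),(0,k*7+4),0,.35,(255,255,255),1)
    T.append(t)
cv2.imwrite("pics/crop.png",np.vstack([np.hstack(T[:2]),np.hstack(T[2:])]))
E
```

```text
(no output)
```

View pics/crop.png

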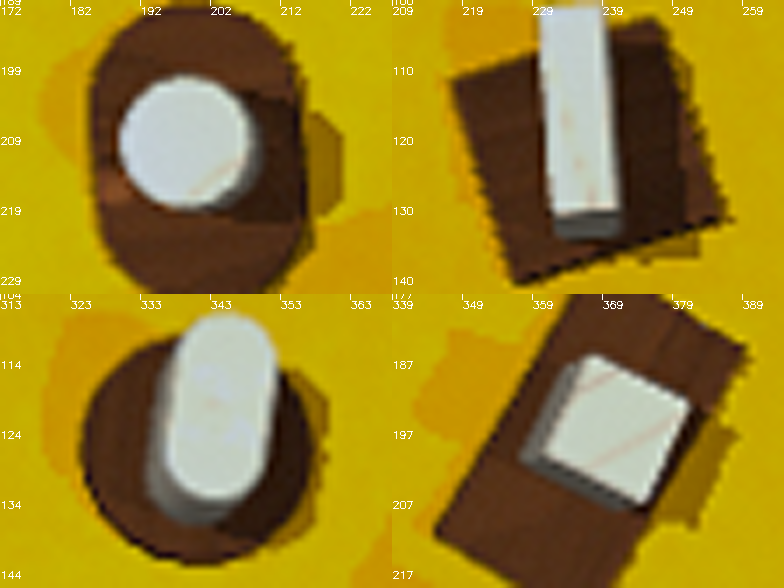

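The crops give the stone top faces, all in composite pixels. The round is centred at (183,142), the bar runs from (574,5) to (587,209), the oval from (232,314) to (212,500), and the square's corners are (597,354), (691,402), (646,503) and (541,458). I'll get the plates from dark-mask hulls.

```bash
cat > h.py <<'E'
import numpy as np, cv2
from workcell import telemetry, optics
def ray2world(uv,z,c,E):
    uv=np.asarray(uv,float).reshape(-1,2); p=(uv-c["K"][:2,2])/c["K"][0,0]; q=p.copy()
    for _ in range(20): q=p/(1+c["k1"]*(q**2).sum(1,keepdims=True))
    d=np.c_[q,np.ones(len(q))]@E[:3,:3].T
    return (E[:3,3]+d*((z-E[2,3])/d[:,2:]))[:,:2]
def togo(x,y,z,closing):   # print move to TCP x,y,z with tool y along angle `closing` (deg)
    o=telemetry.get_obs(); p=o["ee_pos"]; yaw=o["tcp_rot"][2]
    tgt=closing+90; d=(tgt-yaw+90)%180-90      # tool x = closing +-90
    q6=o["q"][5]
    a=np.radians(yaw+d); ex=np.array([np.cos(a),np.sin(a)]); ey=np.array([np.sin(a),-np.cos(a)])
    v=np.array([x,y])-p[:2]
    print("az %.1f (or %.1f) then tx %.4f ty %.4f tz %.4f"%(-d,-d+(180 if d>0 else -180),v@ex,v@ey,p[2]-z),"q6 %.1f yaw %.1f t %.1f"%(q6,yaw,o["time"]))
E
python3 - <<'E'
from h import *
c=optics.camera("top");E=c["extrinsics"];im=c["color"]
def comp(pts,x0,y0,X0,Y0): return [(x0-.5+(X-X0+.5)/7,y0-.5+(Y-Y0+.5)/7) for X,Y in pts]
ang=lambda v:np.degrees(np.arctan2(v[1],v[0]))%180
r=ray2world(comp([(183.5,142)],172,189,0,0),.054,c,E);print("round",r[0])
b=ray2world(comp([(574,5),(587,209)],209,100,392,0),.054,c,E);print("bar",b.mean(0),ang(b[1]-b[0]),np.linalg.norm(b[1]-b[0]))
o=ray2world(comp([(232,314),(212,500)],313,104,0,294),.054,c,E);print("oval",o.mean(0),ang(o[1]-o[0]),np.linalg.norm(o[1]-o[0]))
s=ray2world(comp([(597,354),(691,402),(646,503),(541,458)],339,177,392,294),.054,c,E);print("square",s.mean(0),ang(s[1]-s[0]),ang(s[2]-s[1]),np.linalg.norm(s[1]-s[0]))
dark=(im.max(2)<115).astype(np.uint8)
for n,(u,v) in dict(P_oval=(200,210),P_square=(237,121),P_round=(341,125),P_bar=(367,198)).items():
    m=np.zeros_like(dark);m[v-33:v+33,u-33:u+33]=dark[v-33:v+33,u-33:u+33]
    m=cv2.morphologyEx(m,cv2.MORPH_OPEN,np.ones((3,3),np.uint8))
    k,l,st,_=cv2.connectedComponentsWithStats(m); i=1+st[1:,4].argmax()
    pts=ray2world(np.argwhere(l==i)[:,::-1],.009,c,E).astype(np.float32)*1000
    R=cv2.minAreaRect(pts); B=cv2.boxPoints(R)
    e=max((B[1]-B[0],B[2]-B[1]),key=np.linalg.norm)
    print(n,np.round(R[0],1),np.round(R[1],1),"ang",round(ang(e),1),"circ",cv2.minEnclosingCircle(pts) if "round" in n else "")
print("spare",ray2world([(456.5/1.5625,304/1.5625)],.01,c,E))
E
```

```text
round [0.40038181 0.23235451]
bar [0.65210132 0.1276303 ] 2.3901385757178275 0.0814483713109181
oval [ 0.63108853 -0.16577603] 170.82605861848646 0.07463364188040733
square [ 0.42261327 -0.22625454] 61.25773297896913 152.8472760518999 0.04001085960525999
P_oval [397.9 232.3] [ 82.5 115.6] ang 179.4 circ 
P_square [646.7 127.5] [89.  87.3] ang 16.4 circ 
P_round [ 621.8 -163.2] [92.3 84.9] ang 71.9 circ ((625.8468017578125, -164.96044921875), 47.90187072753906)
P_bar [ 422.4 -227.1] [ 71.5 129.1] ang 147.4 circ 
spare [[ 0.4360371  -0.02096387]]
```

```bash
python3 -c "
from h import *
togo(.4225,-.2265,.10,62)"
```

```text
az 40.9 (or -139.1) then tx 0.1191 ty -0.4138 tz 0.1309 q6 90.0 yaw 12.9 t 0.2
```

```bash
python3 -m handwheel '[{"az":10.2,"tz":0.015,"jaw":1},{"az":10.2,"tz":0.015,"jaw":1},{"az":10.2,"tz":0.015,"jaw":1},{"az":10.3,"tz":0.015,"jaw":1},{"tx":0.0119,"ty":-0.0414,"jaw":1},{"tx":0.0119,"ty":-0.0414,"jaw":1},{"tx":0.0119,"ty":-0.0414,"jaw":1},{"tx":0.0119,"ty":-0.0414,"jaw":1},{"tx":0.0119,"ty":-0.0414,"jaw":1},{"tx":0.0119,"ty":-0.0414,"jaw":1}]' 40
python3 -m handwheel '[{"tx":0.0119,"ty":-0.0414,"jaw":1},{"tx":0.0119,"ty":-0.0414,"jaw":1},{"tx":0.0119,"ty":-0.0414,"jaw":1},{"tx":0.0119,"ty":-0.0414,"jaw":1},{"tz":0.02,"jaw":1},{"tz":0.02,"jaw":1},{"jaw":1},{"jaw":1},{"jaw":1},{"jaw":1}]'
python3 -c "
from h import *
togo(.4225,-.2265,.10,62)
o=telemetry.get_obs();print(o)
c=optics.camera('wrist');print(c['mount'],c['K'])
cv2.imwrite('pics/w1.png',c['color'][:,:,::-1])"
```

```text
az 40.9 (or -139.1) then tx 0.1191 ty -0.4138 tz 0.1309 q6 90.0 yaw 12.9 t 0.2
{'time': 0.2, 'q': array([-7.70615677e+01,  4.99988527e+00,  1.00526385e+01,  9.50978133e+01,
       -9.40971115e-04,  9.00000010e+01]), 'qd': array([-0.00540793, -0.211294  ,  0.14734845,  0.09479528, -0.03091027,
        0.05102923]), 'joint_efforts': array([ 7.41872918e-05, -5.20151532e+01,  4.64624763e+01,  1.13290816e-02,
        7.86152532e-05, -6.70955664e-07]), 'ee_pos': array([ 0.12311576, -0.53592046,  0.23085355]), 'tcp_rot': array([-1.7995494e+02,  9.4097164e-04,  1.2938432e+01]), 'wrist_force': array([-0.49151055,  0.30414824,  0.55910597]), 'torque': array([-0.00501693,  0.02058444,  0.00537389]), 'grasp_force': 0.0, 'opening': 0.08566042619674111}
[[ 8.88264608e-04 -9.47904429e-01 -3.18553614e-01  8.15598996e-02]
 [ 9.99999570e-01  7.56764640e-04  5.36561712e-04 -1.40094912e-04]
 [-2.67539112e-04 -3.18553954e-01  9.47904693e-01 -1.42046301e-01]
 [ 0.00000000e+00  0.00000000e+00  0.00000000e+00  1.00000000e+00]] [[298.65824054   0.         257.87600058]
 [  0.         298.65824054 193.01917758]
 [  0.           0.           1.        ]]$[0]: bad value
$[0]: bad value
```

View pics/w1.png

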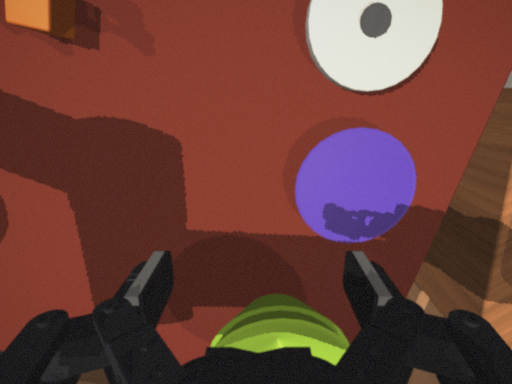

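The call was refused and the arm didn't move. The wrist view shows only bench clutter and the fingers. I'll try rows with all the keys in them.

```bash
python3 -m handwheel '[{"tx":0,"ty":0,"tz":0.015,"ax":0,"ay":0,"az":10.2,"jaw":1},{"tx":0,"ty":0,"tz":0.015,"ax":0,"ay":0,"az":10.2,"jaw":1},{"tx":0,"ty":0,"tz":0.015,"ax":0,"ay":0,"az":10.2,"jaw":1},{"tx":0,"ty":0,"tz":0.015,"ax":0,"ay":0,"az":10.3,"jaw":1},{"tx":0.0119,"ty":-0.0414,"tz":0,"ax":0,"ay":0,"az":0,"jaw":1},{"tx":0.0119,"ty":-0.0414,"tz":0,"ax":0,"ay":0,"az":0,"jaw":1},{"tx":0.0119,"ty":-0.0414,"tz":0,"ax":0,"ay":0,"az":0,"jaw":1},{"tx":0.0119,"ty":-0.0414,"tz":0,"ax":0,"ay":0,"az":0,"jaw":1},{"tx":0.0119,"ty":-0.0414,"tz":0,"ax":0,"ay":0,"az":0,"jaw":1},{"tx":0.0119,"ty":-0.0414,"tz":0,"ax":0,"ay":0,"az":0,"jaw":1}]' 40
python3 -c "
from h import *
togo(.4225,-.2265,.10,62)"
```

```text
time: 1.5
ee_pos: [0.3035, -0.349, 0.1713]
tcp_rot: [180.0, -0.0, -28.0]
wrist_force: [0.2, -0.4, -0.5]
opening: 0.0857
grasp_force: 0.0
az 0.0 (or -180.0) then tx 0.0476 ty -0.1641 tz 0.0713 q6 159.0 yaw -28.0 t 1.5
```

Every row needs all the keys. Also, q6 = q1+180−yaw, so yaw must stay near 60…200° to keep off the joint 6 limit; I'll turn −90°.

```bash
python3 -m handwheel '[{"tx":0,"ty":0,"tz":0.005,"ax":0,"ay":0,"az":-10,"jaw":1},{"tx":0,"ty":0,"tz":0.005,"ax":0,"ay":0,"az":-10,"jaw":1},{"tx":0,"ty":0,"tz":0.005,"ax":0,"ay":0,"az":-10,"jaw":1},{"tx":0,"ty":0,"tz":0.005,"ax":0,"ay":0,"az":-10,"jaw":1},{"tx":0,"ty":0,"tz":0.005,"ax":0,"ay":0,"az":-10,"jaw":1},{"tx":0,"ty":0,"tz":0.005,"ax":0,"ay":0,"az":-10,"jaw":1},{"tx":0,"ty":0,"tz":0.005,"ax":0,"ay":0,"az":-10,"jaw":1},{"tx":0,"ty":0,"tz":0,"ax":0,"ay":0,"az":-10,"jaw":1},{"tx":0,"ty":0,"tz":0,"ax":0,"ay":0,"az":-10,"jaw":1},{"tx":0.04,"ty":0.012,"tz":0,"ax":0,"ay":0,"az":0,"jaw":1}]'
python3 -m handwheel '[{"tx":0.042,"ty":0.012,"tz":0,"ax":0,"ay":0,"az":0,"jaw":1},{"tx":0.042,"ty":0.012,"tz":0,"ax":0,"ay":0,"az":0,"jaw":1},{"tx":0.040,"ty":0.0116,"tz":0,"ax":0,"ay":0,"az":0,"jaw":1},{"tx":0,"ty":0,"tz":0.018,"ax":0,"ay":0,"az":0,"jaw":1},{"tx":0,"ty":0,"tz":0.018,"ax":0,"ay":0,"az":0,"jaw":1},{"tx":0,"ty":0,"tz":0,"ax":0,"ay":0,"az":0,"jaw":1},{"tx":0,"ty":0,"tz":0,"ax":0,"ay":0,"az":0,"jaw":1},{"tx":0,"ty":0,"tz":0,"ax":0,"ay":0,"az":0,"jaw":1},{"tx":0,"ty":0,"tz":0,"ax":0,"ay":0,"az":0,"jaw":1},{"tx":0,"ty":0,"tz":0,"ax":0,"ay":0,"az":0,"jaw":1}]'
cat >> h.py <<'E'
def tcp_E():
    from scipy.spatial.transform import Rotation as R
    o=telemetry.get_obs(); c=optics.camera("wrist"); T=np.eye(4); T[:3,:3]=R.from_euler("xyz",o["tcp_rot"],degrees=True).as_matrix(); T[:3,3]=o["ee_pos"]
    return c,T@c["mount"]
def w2px(P,c,E):
    p=(np.linalg.inv(E)@np.append(P,1))[:3]; q=p[:2]/p[2]; q=q*(1+c["k1"]*(q@q)); return c["K"][:2,:2]@q+c["K"][:2,2]
E
python3 -c "
from h import *
togo(.4225,-.2265,.10,152)
c,E=tcp_E();print(w2px([.4225,-.2265,.054],c,E))
cv2.imwrite('pics/w2.png',c['color'][:,:,::-1])"
```

```text
time: 2.75
ee_pos: [0.3314, -0.3211, 0.1362]
tcp_rot: [-180.0, 0.0, 62.0]
wrist_force: [0.3, -0.2, -0.3]
opening: 0.0853
grasp_force: 0.0
time: 4.0
ee_pos: [0.4217, -0.2277, 0.1005]
tcp_rot: [180.0, 0.0, 62.0]
wrist_force: [-0.2, 0.8, 0.4]
opening: 0.0857
grasp_force: 0.0
az 0.0 (or -180.0) then tx 0.0015 ty 0.0002 tz 0.0005 q6 89.6 yaw 62.0 t 4.0
[258.50097348 216.45768175]
```

View pics/w2.png

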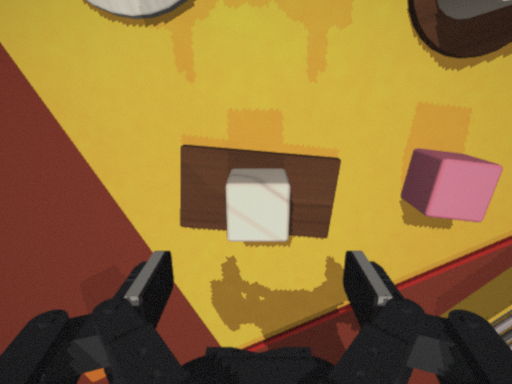

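The square's top face is centred at (258,214), and I predicted (258.5,216), so the calibration is good. I'll descend, grip and lift.

```bash
python3 -m handwheel '[{"tx":0.001,"ty":0,"tz":0.022,"ax":0,"ay":0,"az":0,"jaw":1},{"tx":0,"ty":0,"tz":0.022,"ax":0,"ay":0,"az":0,"jaw":1},{"tx":0,"ty":0,"tz":0.022,"ax":0,"ay":0,"az":0,"jaw":1},{"tx":0,"ty":0,"tz":0.019,"ax":0,"ay":0,"az":0,"jaw":1},{"tx":0,"ty":0,"tz":0,"ax":0,"ay":0,"az":0,"jaw":0},{"tx":0,"ty":0,"tz":0,"ax":0,"ay":0,"az":0,"jaw":-0.3},{"tx":0,"ty":0,"tz":0,"ax":0,"ay":0,"az":0,"jaw":-1},{"tx":0,"ty":0,"tz":0,"ax":0,"ay":0,"az":0,"jaw":-1},{"tx":0,"ty":0,"tz":0,"ax":0,"ay":0,"az":0,"jaw":-1},{"tx":0,"ty":0,"tz":0,"ax":0,"ay":0,"az":0,"jaw":-1}]' 40
python3 -c "
from h import *
togo(.436,-.021,.085,152)"
```

```text
time: 5.3
ee_pos: [0.4227, -0.227, 0.0164]
tcp_rot: [179.9, -0.0, 62.0]
wrist_force: [0.6, -0.3, 6.6]
opening: 0.0438
grasp_force: 41.8
az 0.0 (or -180.0) then tx 0.1881 ty -0.0850 tz -0.0686 q6 89.7 yaw 62.0 t 5.3
```

```bash
python3 -m handwheel '[{"tx":0,"ty":0,"tz":-0.02,"ax":0,"ay":0,"az":0,"jaw":-1},{"tx":0,"ty":0,"tz":-0.02,"ax":0,"ay":0,"az":0,"jaw":-1},{"tx":0,"ty":0,"tz":-0.02,"ax":0,"ay":0,"az":0,"jaw":-1},{"tx":0.031,"ty":-0.014,"tz":0,"ax":0,"ay":0,"az":0,"jaw":-1},{"tx":0.031,"ty":-0.014,"tz":0,"ax":0,"ay":0,"az":0,"jaw":-1},{"tx":0.032,"ty":-0.014,"tz":0,"ax":0,"ay":0,"az":0,"jaw":-1},{"tx":0.032,"ty":-0.014,"tz":0,"ax":0,"ay":0,"az":0,"jaw":-1},{"tx":0.031,"ty":-0.014,"tz":0,"ax":0,"ay":0,"az":0,"jaw":-1},{"tx":0.031,"ty":-0.015,"tz":0,"ax":0,"ay":0,"az":0,"jaw":-1},{"tx":0,"ty":0,"tz":0,"ax":0,"ay":0,"az":0,"jaw":-1}]'
python3 -m handwheel '[{"tx":0,"ty":0,"tz":0.02,"ax":0,"ay":0,"az":0,"jaw":-1},{"tx":0,"ty":0,"tz":0.02,"ax":0,"ay":0,"az":0,"jaw":-1},{"tx":0,"ty":0,"tz":0.012,"ax":0,"ay":0,"az":0,"jaw":-1},{"tx":0,"ty":0,"tz":0.005,"ax":0,"ay":0,"az":0,"jaw":-1},{"tx":0,"ty":0,"tz":0.002,"ax":0,"ay":0,"az":0,"jaw":-1},{"tx":0,"ty":0,"tz":0,"ax":0,"ay":0,"az":0,"jaw":-1},{"tx":0,"ty":0,"tz":0,"ax":0,"ay":0,"az":0,"jaw":-1},{"tx":0,"ty":0,"tz":0,"ax":0,"ay":0,"az":0,"jaw":-1},{"tx":0,"ty":0,"tz":0,"ax":0,"ay":0,"az":0,"jaw":-1},{"tx":0,"ty":0,"tz":0,"ax":0,"ay":0,"az":0,"jaw":-1}]'
```

```text
time: 6.55
ee_pos: [0.4351, -0.0192, 0.0753]
tcp_rot: [-180.0, -0.0, 62.2]
wrist_force: [0.5, -0.3, -1.2]
opening: 0.0436
grasp_force: 41.3
time: 7.8
ee_pos: [0.4353, -0.0208, 0.0164]
tcp_rot: [180.0, -0.0, 62.0]
wrist_force: [-0.3, 0.4, 0.4]
opening: 0.0436
grasp_force: 41.3
```

```bash
python3 -m handwheel '[{"tx":0,"ty":0,"tz":0.001,"ax":0,"ay":0,"az":0,"jaw":-1},{"tx":0,"ty":0,"tz":0,"ax":0,"ay":0,"az":0,"jaw":-1},{"tx":0,"ty":0,"tz":0,"ax":0,"ay":0,"az":0,"jaw":0.3},{"tx":0,"ty":0,"tz":0,"ax":0,"ay":0,"az":0,"jaw":0.7},{"tx":0,"ty":0,"tz":0,"ax":0,"ay":0,"az":0,"jaw":1},{"tx":0,"ty":0,"tz":0,"ax":0,"ay":0,"az":0,"jaw":1},{"tx":0,"ty":0,"tz":-0.02,"ax":0,"ay":0,"az":0,"jaw":1},{"tx":0,"ty":0,"tz":-0.03,"ax":0,"ay":0,"az":0,"jaw":1},{"tx":0,"ty":0,"tz":-0.04,"ax":0,"ay":0,"az":0,"jaw":1},{"tx":0,"ty":0,"tz":0,"ax":0,"ay":0,"az":-10,"jaw":1}]'
python3 -m handwheel '[{"tx":0,"ty":0,"tz":0,"ax":0,"ay":0,"az":-10,"jaw":1},{"tx":0,"ty":0,"tz":0,"ax":0,"ay":0,"az":-10,"jaw":1},{"tx":0,"ty":0,"tz":0,"ax":0,"ay":0,"az":-10,"jaw":1},{"tx":0,"ty":0,"tz":0,"ax":0,"ay":0,"az":-10,"jaw":1},{"tx":0,"ty":0,"tz":0,"ax":0,"ay":0,"az":-10,"jaw":1},{"tx":0,"ty":0,"tz":0,"ax":0,"ay":0,"az":-10,"jaw":1},{"tx":0,"ty":0,"tz":0,"ax":0,"ay":0,"az":-10,"jaw":1},{"tx":0,"ty":0,"tz":0,"ax":0,"ay":0,"az":-10,"jaw":1},{"tx":0,"ty":0,"tz":0,"ax":0,"ay":0,"az":-10,"jaw":1},{"tx":0,"ty":0,"tz":0,"ax":0,"ay":0,"az":-10,"jaw":1}]'
python3 -m handwheel '[{"tx":0,"ty":0,"tz":0,"ax":0,"ay":0,"az":-10,"jaw":1},{"tx":-0.037,"ty":0.023,"tz":0,"ax":0,"ay":0,"az":0,"jaw":1},{"tx":-0.037,"ty":0.023,"tz":0,"ax":0,"ay":0,"az":0,"jaw":1},{"tx":-0.037,"ty":0.023,"tz":0,"ax":0,"ay":0,"az":0,"jaw":1},{"tx":-0.037,"ty":0.023,"tz":0,"ax":0,"ay":0,"az":0,"jaw":1},{"tx":-0.037,"ty":0.023,"tz":0,"ax":0,"ay":0,"az":0,"jaw":1},{"tx":-0.037,"ty":0.023,"tz":0,"ax":0,"ay":0,"az":0,"jaw":1},{"tx":0,"ty":0,"tz":0,"ax":0,"ay":0,"az":0,"jaw":1},{"tx":0,"ty":0,"tz":0,"ax":0,"ay":0,"az":0,"jaw":1},{"tx":0,"ty":0,"tz":0,"ax":0,"ay":0,"az":0,"jaw":1}]'
python3 -c "
from h import *
togo(.652,.1276,.015,92.4)
c,E=tcp_E();print(w2px([.652,.1276,.054],c,E))
cv2.imwrite('pics/w3.png',c['color'][:,:,::-1])"
```

```text
time: 9.05
ee_pos: [0.4367, -0.0209, 0.1083]
tcp_rot: [179.7, -0.1, 72.2]
wrist_force: [0.3, 0.2, -1.1]
opening: 0.0852
grasp_force: 0.0
time: 10.3
ee_pos: [0.4351, -0.0208, 0.1052]
tcp_rot: [-180.0, -0.0, 172.4]
wrist_force: [0.1, -0.6, -0.5]
opening: 0.0854
grasp_force: 0.0
time: 11.55
ee_pos: [0.6516, 0.1244, 0.1058]
tcp_rot: [-180.0, 0.0, -178.0]
wrist_force: [0.2, -0.2, -0.1]
opening: 0.0859
grasp_force: 0.0
az -0.4 (or 179.6) then tx -0.0005 ty 0.0032 tz 0.0908 q6 8.8 yaw -178.0 t 11.6
[262.26263679 216.85894804]
```

View pics/w3.png

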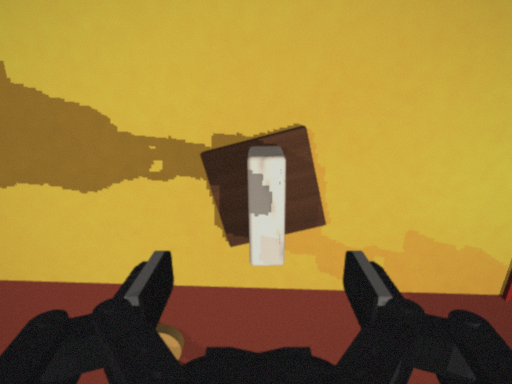

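The bar's top face spans (267,157) to (267,265) and looks aligned with the tool. I'll turn that into a position, and check the square plate's corners too: (202,154), (305,127), (326,224) and (231,245).

```bash
python3 -c "
from h import *
c,E=tcp_E()
b=ray2world([(267,157.5),(267,265)],.054,c,E);print(b,b.mean(0),np.linalg.norm(b[1]-b[0]))
p=ray2world([(202,154),(305,127),(326,224),(231,245)],.010,c,E);print(p.mean(0),p)
togo(*b.mean(0),.015,92.4)"
```

```text
[[0.6096686  0.129057  ]
 [0.69089461 0.13276411]] [0.65028161 0.13091055] 0.08131056054222084
[0.64653762 0.13116193] [[0.617824   0.07829714]
 [0.59354553 0.15935048]
 [0.67565088 0.18477107]
 [0.69913007 0.10222903]]
az -0.4 (or 179.6) then tx 0.0012 ty 0.0065 tz 0.0910 q6 8.8 yaw -178.0 t 11.7
```

```bash
python3 -m handwheel '[{"tx":0.001,"ty":0.006,"tz":0.022,"ax":0,"ay":0,"az":0,"jaw":1},{"tx":0,"ty":0,"tz":0.022,"ax":0,"ay":0,"az":0,"jaw":1},{"tx":0,"ty":0,"tz":0.022,"ax":0,"ay":0,"az":0,"jaw":1},{"tx":0,"ty":0,"tz":0.024,"ax":0,"ay":0,"az":0,"jaw":0.6},{"tx":0,"ty":0,"tz":0,"ax":0,"ay":0,"az":0,"jaw":0},{"tx":0,"ty":0,"tz":0,"ax":0,"ay":0,"az":0,"jaw":-0.3},{"tx":0,"ty":0,"tz":0,"ax":0,"ay":0,"az":0,"jaw":-1},{"tx":0,"ty":0,"tz":0,"ax":0,"ay":0,"az":0,"jaw":-1},{"tx":0,"ty":0,"tz":0,"ax":0,"ay":0,"az":0,"jaw":-1},{"tx":0,"ty":0,"tz":0,"ax":0,"ay":0,"az":0,"jaw":-1}]' 40
python3 -m handwheel '[{"tx":0,"ty":0,"tz":-0.02,"ax":0,"ay":0,"az":0,"jaw":-1},{"tx":0,"ty":0,"tz":-0.03,"ax":0,"ay":0,"az":0,"jaw":-1},{"tx":0,"ty":0,"tz":-0.03,"ax":0,"ay":0,"az":0,"jaw":-1},{"tx":0,"ty":0,"tz":0,"ax":0,"ay":0,"az":9,"jaw":-1},{"tx":0,"ty":0,"tz":0,"ax":0,"ay":0,"az":9,"jaw":-1},{"tx":0,"ty":0,"tz":0,"ax":0,"ay":0,"az":9,"jaw":-1},{"tx":0,"ty":0,"tz":0,"ax":0,"ay":0,"az":7,"jaw":-1},{"tx":0,"ty":0,"tz":0,"ax":0,"ay":0,"az":0,"jaw":-1},{"tx":0,"ty":0,"tz":0,"ax":0,"ay":0,"az":0,"jaw":-1},{"tx":0,"ty":0,"tz":0,"ax":0,"ay":0,"az":0,"jaw":-1}]'
python3 -c "
from h import *
togo(.4224,-.2271,.015,57.4)"
```

```text
time: 12.9
ee_pos: [0.6517, 0.131, 0.0171]
tcp_rot: [180.0, 0.1, -178.0]
wrist_force: [-1.4, -0.5, 6.9]
opening: 0.0255
grasp_force: 41.1
time: 14.15
ee_pos: [0.6509, 0.131, 0.0955]
tcp_rot: [180.0, 0.0, 148.1]
wrist_force: [-0.1, -0.4, -3.4]
opening: 0.0255
grasp_force: 40.1
az 0.7 (or -179.3) then tx -0.0004 ty -0.4248 tz 0.0805 q6 43.3 yaw 148.1 t 14.2
```

```bash
python3 -m handwheel '[{"tx":0,"ty":-0.03,"tz":0,"ax":0,"ay":0,"az":0.7,"jaw":-1},{"tx":0,"ty":-0.045,"tz":0,"ax":0,"ay":0,"az":0,"jaw":-1},{"tx":0,"ty":-0.045,"tz":0,"ax":0,"ay":0,"az":0,"jaw":-1},{"tx":0,"ty":-0.045,"tz":0,"ax":0,"ay":0,"az":0,"jaw":-1},{"tx":0,"ty":-0.045,"tz":0,"ax":0,"ay":0,"az":0,"jaw":-1},{"tx":0,"ty":-0.045,"tz":0,"ax":0,"ay":0,"az":0,"jaw":-1},{"tx":0,"ty":-0.045,"tz":0,"ax":0,"ay":0,"az":0,"jaw":-1},{"tx":0,"ty":-0.045,"tz":0,"ax":0,"ay":0,"az":0,"jaw":-1},{"tx":0,"ty":-0.045,"tz":0,"ax":0,"ay":0,"az":0,"jaw":-1},{"tx":0,"ty":-0.03,"tz":0,"ax":0,"ay":0,"az":0,"jaw":-1}]'
python3 -m handwheel '[{"tx":0,"ty":0,"tz":0,"ax":0,"ay":0,"az":0,"jaw":-1},{"tx":0,"ty":0,"tz":0,"ax":0,"ay":0,"az":0,"jaw":-1},{"tx":0,"ty":0,"tz":0.02,"ax":0,"ay":0,"az":0,"jaw":-1},{"tx":0,"ty":0,"tz":0.02,"ax":0,"ay":0,"az":0,"jaw":-1},{"tx":0,"ty":0,"tz":0.02,"ax":0,"ay":0,"az":0,"jaw":-1},{"tx":0,"ty":0,"tz":0,"ax":0,"ay":0,"az":0,"jaw":-1},{"tx":0,"ty":0,"tz":0,"ax":0,"ay":0,"az":0,"jaw":-1},{"tx":0,"ty":0,"tz":0,"ax":0,"ay":0,"az":0,"jaw":-1},{"tx":0,"ty":0,"tz":0,"ax":0,"ay":0,"az":0,"jaw":-1},{"tx":0,"ty":0,"tz":0,"ax":0,"ay":0,"az":0,"jaw":-1}]'
python3 -c "
from h import *
togo(.4224,-.2271,.016,57.4)"
```

```text
time: 15.4
ee_pos: [0.4235, -0.2242, 0.0957]
tcp_rot: [-180.0, 0.0, 147.3]
wrist_force: [-1.0, -0.1, -3.3]
opening: 0.0256
grasp_force: 40.4
time: 16.65
ee_pos: [0.4247, -0.2229, 0.0356]
tcp_rot: [180.0, 0.0, 147.3]
wrist_force: [-0.2, 0.4, -3.0]
opening: 0.0257
grasp_force: 40.3
az -0.1 (or 179.9) then tx -0.0004 ty -0.0048 tz 0.0196 q6 5.0 yaw 147.3 t 16.6
```

```bash
python3 -m handwheel '[{"tx":0,"ty":-0.005,"tz":0.008,"ax":0,"ay":0,"az":0,"jaw":-1},{"tx":0,"ty":0,"tz":0.007,"ax":0,"ay":0,"az":0,"jaw":-1},{"tx":0,"ty":0,"tz":0.003,"ax":0,"ay":0,"az":0,"jaw":-1},{"tx":0,"ty":0,"tz":0.0015,"ax":0,"ay":0,"az":0,"jaw":-1},{"tx":0,"ty":0,"tz":0,"ax":0,"ay":0,"az":0,"jaw":-1},{"tx":0,"ty":0,"tz":0,"ax":0,"ay":0,"az":0,"jaw":-1},{"tx":0,"ty":0,"tz":0,"ax":0,"ay":0,"az":0,"jaw":0},{"tx":0,"ty":0,"tz":0,"ax":0,"ay":0,"az":0,"jaw":0.5},{"tx":0,"ty":0,"tz":0,"ax":0,"ay":0,"az":0,"jaw":1},{"tx":0,"ty":0,"tz":0,"ax":0,"ay":0,"az":0,"jaw":1}]'
python3 -m handwheel '[{"tx":0,"ty":0,"tz":-0.02,"ax":0,"ay":0,"az":0,"jaw":1},{"tx":0,"ty":0,"tz":-0.03,"ax":0,"ay":0,"az":0,"jaw":1},{"tx":0,"ty":0,"tz":-0.035,"ax":0,"ay":0,"az":-4.7,"jaw":1},{"tx":0.017,"ty":0.0376,"tz":0,"ax":0,"ay":0,"az":0,"jaw":1},{"tx":0.017,"ty":0.0376,"tz":0,"ax":0,"ay":0,"az":0,"jaw":1},{"tx":0.017,"ty":0.0376,"tz":0,"ax":0,"ay":0,"az":0,"jaw":1},{"tx":0.017,"ty":0.0376,"tz":0,"ax":0,"ay":0,"az":0,"jaw":1},{"tx":0.017,"ty":0.0376,"tz":0,"ax":0,"ay":0,"az":0,"jaw":1},{"tx":0,"ty":0,"tz":0,"ax":0,"ay":0,"az":0,"jaw":1},{"tx":0,"ty":0,"tz":0,"ax":0,"ay":0,"az":0,"jaw":1}]'
python3 -c "
from h import *
togo(.4353,-.0208,.015,62)
c,E=tcp_E();print(w2px([.4353,-.0208,.054],c,E))
cv2.imwrite('pics/w4.png',c['color'][:,:,::-1])"
```

```text
time: 17.9
ee_pos: [0.4218, -0.227, 0.0157]
tcp_rot: [-180.0, -0.0, 147.3]
wrist_force: [-0.1, 0.3, -0.4]
opening: 0.0853
grasp_force: 0.0
time: 19.15
ee_pos: [0.4349, -0.0213, 0.1008]
tcp_rot: [-180.0, 0.0, 152.1]
wrist_force: [-0.6, 0.8, 0.1]
opening: 0.0851
grasp_force: 0.0
az 0.1 (or -179.9) then tx -0.0001 ty 0.0006 tz 0.0858 q6 25.1 yaw 152.1 t 19.1
[258.95663525 219.10178172]
```

View pics/w4.png

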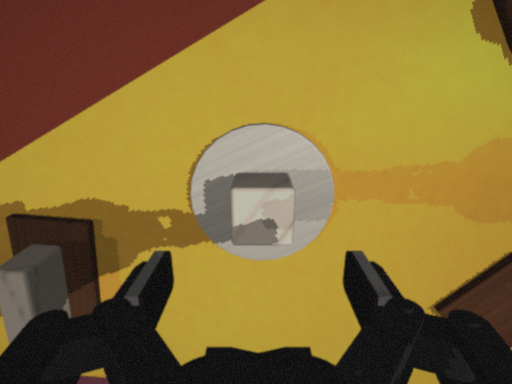

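The square is centred on the spare, aligned, with its top at (263,216). I'll grip it and turn it for the square plate.

```bash
python3 -m handwheel '[{"tx":0.001,"ty":0.002,"tz":0.022,"ax":0,"ay":0,"az":0,"jaw":1},{"tx":0,"ty":0,"tz":0.022,"ax":0,"ay":0,"az":0,"jaw":1},{"tx":0,"ty":0,"tz":0.022,"ax":0,"ay":0,"az":0,"jaw":1},{"tx":0,"ty":0,"tz":0.019,"ax":0,"ay":0,"az":0,"jaw":1},{"tx":0,"ty":0,"tz":0,"ax":0,"ay":0,"az":0,"jaw":0},{"tx":0,"ty":0,"tz":0,"ax":0,"ay":0,"az":0,"jaw":-0.3},{"tx":0,"ty":0,"tz":0,"ax":0,"ay":0,"az":0,"jaw":-1},{"tx":0,"ty":0,"tz":0,"ax":0,"ay":0,"az":0,"jaw":-1},{"tx":0,"ty":0,"tz":0,"ax":0,"ay":0,"az":0,"jaw":-1},{"tx":0,"ty":0,"tz":0,"ax":0,"ay":0,"az":0,"jaw":-1}]' 40
python3 -m handwheel '[{"tx":0,"ty":0,"tz":-0.02,"ax":0,"ay":0,"az":0,"jaw":-1},{"tx":0,"ty":0,"tz":-0.025,"ax":0,"ay":0,"az":0,"jaw":-1},{"tx":0,"ty":0,"tz":-0.025,"ax":0,"ay":0,"az":0,"jaw":-1},{"tx":0,"ty":0,"tz":0,"ax":0,"ay":0,"az":-9,"jaw":-1},{"tx":0,"ty":0,"tz":0,"ax":0,"ay":0,"az":-9,"jaw":-1},{"tx":0,"ty":0,"tz":0,"ax":0,"ay":0,"az":-9,"jaw":-1},{"tx":0,"ty":0,"tz":0,"ax":0,"ay":0,"az":-9,"jaw":-1},{"tx":0,"ty":0,"tz":0,"ax":0,"ay":0,"az":-8.3,"jaw":-1},{"tx":0,"ty":0,"tz":0,"ax":0,"ay":0,"az":0,"jaw":-1},{"tx":0,"ty":0,"tz":0,"ax":0,"ay":0,"az":0,"jaw":-1}]'
python3 -c "
from h import *
togo(.6466,.1295,.016,106.4)"
```

```text
time: 20.45
ee_pos: [0.4357, -0.0192, 0.0169]
tcp_rot: [180.0, 0.1, 152.0]
wrist_force: [-0.7, -2.8, 6.6]
opening: 0.0434
grasp_force: 42.1
time: 21.7
ee_pos: [0.4349, -0.0188, 0.0858]
tcp_rot: [180.0, -0.0, -163.8]
wrist_force: [0.2, 0.7, -2.4]
opening: 0.0437
grasp_force: 41.2
az -0.2 (or 179.8) then tx -0.2449 ty 0.0825 tz 0.0698 q6 -18.6 yaw -163.8 t 21.7
```

```bash
python3 -m handwheel '[{"tx":-0.035,"ty":0.0118,"tz":0,"ax":0,"ay":0,"az":0,"jaw":-1},{"tx":-0.035,"ty":0.0118,"tz":0,"ax":0,"ay":0,"az":0,"jaw":-1},{"tx":-0.035,"ty":0.0118,"tz":0,"ax":0,"ay":0,"az":0,"jaw":-1},{"tx":-0.035,"ty":0.0118,"tz":0,"ax":0,"ay":0,"az":0,"jaw":-1},{"tx":-0.035,"ty":0.0118,"tz":0,"ax":0,"ay":0,"az":0,"jaw":-1},{"tx":-0.035,"ty":0.0118,"tz":0,"ax":0,"ay":0,"az":0,"jaw":-1},{"tx":-0.035,"ty":0.0118,"tz":0,"ax":0,"ay":0,"az":0,"jaw":-1},{"tx":0,"ty":0,"tz":0,"ax":0,"ay":0,"az":0,"jaw":-1},{"tx":0,"ty":0,"tz":0,"ax":0,"ay":0,"az":0,"jaw":-1},{"tx":0,"ty":0,"tz":0,"ax":0,"ay":0,"az":0,"jaw":-1}]'
python3 -m handwheel '[{"tx":0,"ty":0,"tz":0.02,"ax":0,"ay":0,"az":0,"jaw":-1},{"tx":0,"ty":0,"tz":0.02,"ax":0,"ay":0,"az":0,"jaw":-1},{"tx":0,"ty":0,"tz":0.015,"ax":0,"ay":0,"az":0,"jaw":-1},{"tx":0,"ty":0,"tz":0,"ax":0,"ay":0,"az":0,"jaw":-1},{"tx":0,"ty":0,"tz":0,"ax":0,"ay":0,"az":0,"jaw":-1},{"tx":0,"ty":0,"tz":0,"ax":0,"ay":0,"az":0,"jaw":-1},{"tx":0,"ty":0,"tz":0,"ax":0,"ay":0,"az":0,"jaw":-1},{"tx":0,"ty":0,"tz":0,"ax":0,"ay":0,"az":0,"jaw":-1},{"tx":0,"ty":0,"tz":0,"ax":0,"ay":0,"az":0,"jaw":-1},{"tx":0,"ty":0,"tz":0,"ax":0,"ay":0,"az":0,"jaw":-1}]'
python3 -c "
from h import *
togo(.6466,.1295,.016,106.4)"
```

```text
time: 22.95
ee_pos: [0.6464, 0.1288, 0.0861]
tcp_rot: [-180.0, -0.0, -163.7]
wrist_force: [-0.2, 0.4, -1.2]
opening: 0.0437
grasp_force: 41.2
time: 24.2
ee_pos: [0.6468, 0.1293, 0.0308]
tcp_rot: [-180.0, -0.0, -163.7]
wrist_force: [-0.0, -0.3, -1.3]
opening: 0.0434
grasp_force: 41.2
az -0.1 (or 179.9) then tx 0.0002 ty 0.0002 tz 0.0148 q6 -5.0 yaw -163.7 t 24.2
```

```bash
python3 -m handwheel '[{"tx":0,"ty":0,"tz":0.007,"ax":0,"ay":0,"az":0,"jaw":-1},{"tx":0,"ty":0,"tz":0.005,"ax":0,"ay":0,"az":0,"jaw":-1},{"tx":0,"ty":0,"tz":0.0025,"ax":0,"ay":0,"az":0,"jaw":-1},{"tx":0,"ty":0,"tz":0,"ax":0,"ay":0,"az":0,"jaw":-1},{"tx":0,"ty":0,"tz":0,"ax":0,"ay":0,"az":0,"jaw":-1},{"tx":0,"ty":0,"tz":0,"ax":0,"ay":0,"az":0,"jaw":0.3},{"tx":0,"ty":0,"tz":0,"ax":0,"ay":0,"az":0,"jaw":0.7},{"tx":0,"ty":0,"tz":0,"ax":0,"ay":0,"az":0,"jaw":1},{"tx":0,"ty":0,"tz":0,"ax":0,"ay":0,"az":0,"jaw":1},{"tx":0,"ty":0,"tz":-0.02,"ax":0,"ay":0,"az":0,"jaw":1}]'
python3 -m handwheel '[{"tx":0,"ty":0,"tz":-0.03,"ax":0,"ay":0,"az":0,"jaw":1},{"tx":0,"ty":0,"tz":-0.035,"ax":0,"ay":0,"az":0,"jaw":1},{"tx":0,"ty":0,"tz":0,"ax":0,"ay":0,"az":8.5,"jaw":1},{"tx":0,"ty":0,"tz":0,"ax":0,"ay":0,"az":8.5,"jaw":1},{"tx":0,"ty":0,"tz":0,"ax":0,"ay":0,"az":8.5,"jaw":1},{"tx":-0.004,"ty":-0.037,"tz":0,"ax":0,"ay":0,"az":0,"jaw":1},{"tx":-0.004,"ty":-0.037,"tz":0,"ax":0,"ay":0,"az":0,"jaw":1},{"tx":-0.004,"ty":-0.037,"tz":0,"ax":0,"ay":0,"az":0,"jaw":1},{"tx":-0.004,"ty":-0.037,"tz":0,"ax":0,"ay":0,"az":0,"jaw":1},{"tx":-0.004,"ty":-0.037,"tz":0,"ax":0,"ay":0,"az":0,"jaw":1}]'
python3 -m handwheel '[{"tx":-0.004,"ty":-0.037,"tz":0,"ax":0,"ay":0,"az":0,"jaw":1},{"tx":-0.004,"ty":-0.037,"tz":0,"ax":0,"ay":0,"az":0,"jaw":1},{"tx":-0.004,"ty":-0.035,"tz":0,"ax":0,"ay":0,"az":0,"jaw":1},{"tx":0,"ty":0,"tz":0,"ax":0,"ay":0,"az":0,"jaw":1},{"tx":0,"ty":0,"tz":0,"ax":0,"ay":0,"az":0,"jaw":1},{"tx":0,"ty":0,"tz":0,"ax":0,"ay":0,"az":0,"jaw":1},{"tx":0,"ty":0,"tz":0,"ax":0,"ay":0,"az":0,"jaw":1},{"tx":0,"ty":0,"tz":0,"ax":0,"ay":0,"az":0,"jaw":1},{"tx":0,"ty":0,"tz":0,"ax":0,"ay":0,"az":0,"jaw":1},{"tx":0,"ty":0,"tz":0,"ax":0,"ay":0,"az":0,"jaw":1}]'
python3 -c "
from h import *
togo(.631,-.166,.015,80.8)
c,E=tcp_E();print(w2px([.631,-.166,.054],c,E))
cv2.imwrite('pics/w5.png',c['color'][:,:,::-1])"
```

```text
time: 25.45
ee_pos: [0.6457, 0.1291, 0.0353]
tcp_rot: [180.0, -0.2, -163.7]
wrist_force: [1.0, 0.2, 0.6]
opening: 0.0857
grasp_force: 0.0
time: 26.7
ee_pos: [0.6373, -0.0577, 0.1031]
tcp_rot: [180.0, 0.1, 170.8]
wrist_force: [1.4, 0.2, -0.4]
opening: 0.0853
grasp_force: 0.0
time: 27.95
ee_pos: [0.6316, -0.166, 0.1012]
tcp_rot: [180.0, -0.0, 170.8]
wrist_force: [-1.0, 0.7, -0.1]
opening: 0.0852
grasp_force: 0.0
az 0.0 (or -180.0) then tx 0.0006 ty -0.0001 tz 0.0862 q6 -5.6 yaw 170.8 t 27.9
[257.64941117 217.97795723]
```

View pics/w5.png

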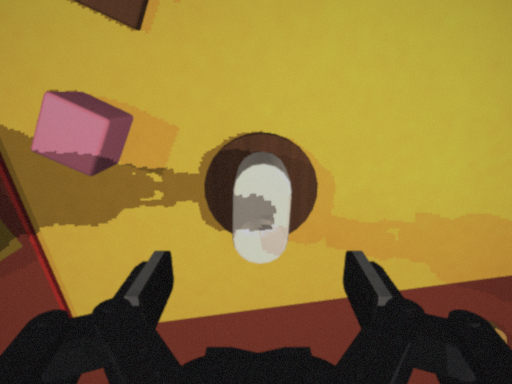

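The oval's top spans (263,163) to (261,263), and the plate circle is at about (260.5,187). That fits the estimate, so I'll compute the offset.

```bash
python3 -c "
from h import *
c,E=tcp_E()
b=ray2world([(263,163.5),(261,263.5)],.054,c,E);print(b.mean(0),np.linalg.norm(b[1]-b[0]),b)
print(ray2world([(260.5,132),(260.5,243),(204,187),(317,187)],.010,c,E))
togo(*b.mean(0),.015,80.8)"
```

```text
[ 0.63027552 -0.16296306] 0.07413590130963449 [[ 0.59376191 -0.1565764 ]
 [ 0.66678913 -0.16934972]]
[[ 0.57901568 -0.15553613]
 [ 0.67350678 -0.1704204 ]
 [ 0.6155924  -0.20811482]
 [ 0.63022859 -0.11679222]]
az 0.0 (or -180.0) then tx 0.0018 ty 0.0028 tz 0.0863 q6 -5.6 yaw 170.8 t 28.1
```

```bash
python3 -m handwheel '[{"tx":0.002,"ty":0.002,"tz":0.022,"ax":0,"ay":0,"az":0,"jaw":1},{"tx":0,"ty":0,"tz":0.022,"ax":0,"ay":0,"az":0,"jaw":1},{"tx":0,"ty":0,"tz":0.022,"ax":0,"ay":0,"az":0,"jaw":1},{"tx":0,"ty":0,"tz":0.02,"ax":0,"ay":0,"az":0,"jaw":1},{"tx":0,"ty":0,"tz":0,"ax":0,"ay":0,"az":0,"jaw":0},{"tx":0,"ty":0,"tz":0,"ax":0,"ay":0,"az":0,"jaw":-0.3},{"tx":0,"ty":0,"tz":0,"ax":0,"ay":0,"az":0,"jaw":-1},{"tx":0,"ty":0,"tz":0,"ax":0,"ay":0,"az":0,"jaw":-1},{"tx":0,"ty":0,"tz":0,"ax":0,"ay":0,"az":0,"jaw":-1},{"tx":0,"ty":0,"tz":0,"ax":0,"ay":0,"az":0,"jaw":-1}]' 50
python3 -m handwheel '[{"tx":0,"ty":0,"tz":-0.02,"ax":0,"ay":0,"az":0,"jaw":-1},{"tx":0,"ty":0,"tz":-0.025,"ax":0,"ay":0,"az":0,"jaw":-1},{"tx":0,"ty":0,"tz":-0.025,"ax":0,"ay":0,"az":0,"jaw":-1},{"tx":0.03,"ty":0.0155,"tz":0,"ax":0,"ay":0,"az":0,"jaw":-1},{"tx":0.03,"ty":0.0155,"tz":0,"ax":0,"ay":0,"az":0,"jaw":-1},{"tx":0.03,"ty":0.0155,"tz":0,"ax":0,"ay":0,"az":0,"jaw":-1},{"tx":0.03,"ty":0.0155,"tz":0,"ax":0,"ay":0,"az":0,"jaw":-1},{"tx":0.03,"ty":0.0155,"tz":0,"ax":0,"ay":0,"az":0,"jaw":-1},{"tx":0.03,"ty":0.0155,"tz":0,"ax":0,"ay":0,"az":0,"jaw":-1},{"tx":0,"ty":0,"tz":0,"ax":0,"ay":0,"az":0,"jaw":-1}]'
python3 -c "
from h import *
togo(.436,-.021,.016,80.8)"
```

```text
time: 29.3
ee_pos: [0.6307, -0.1639, 0.0167]
tcp_rot: [-180.0, 0.1, 170.8]
wrist_force: [-0.3, -0.0, 6.2]
opening: 0.0394
grasp_force: 51.1
time: 30.55
ee_pos: [0.4657, -0.0423, 0.0863]
tcp_rot: [180.0, 0.0, 170.9]
wrist_force: [0.3, -0.7, -3.8]
opening: 0.0399
grasp_force: 50.7
az 0.1 (or -179.9) then tx 0.0327 ty 0.0163 tz 0.0703 q6 3.9 yaw 170.9 t 30.6
```

```bash
python3 -m handwheel '[{"tx":0.033,"ty":0.016,"tz":0,"ax":0,"ay":0,"az":0,"jaw":-1},{"tx":0,"ty":0,"tz":0,"ax":0,"ay":0,"az":0,"jaw":-1},{"tx":0,"ty":0,"tz":0.02,"ax":0,"ay":0,"az":0,"jaw":-1},{"tx":0,"ty":0,"tz":0.02,"ax":0,"ay":0,"az":0,"jaw":-1},{"tx":0,"ty":0,"tz":0.015,"ax":0,"ay":0,"az":0,"jaw":-1},{"tx":0,"ty":0,"tz":0.008,"ax":0,"ay":0,"az":0,"jaw":-1},{"tx":0,"ty":0,"tz":0.005,"ax":0,"ay":0,"az":0,"jaw":-1},{"tx":0,"ty":0,"tz":0.0025,"ax":0,"ay":0,"az":0,"jaw":-1},{"tx":0,"ty":0,"tz":0,"ax":0,"ay":0,"az":0,"jaw":-1},{"tx":0,"ty":0,"tz":0,"ax":0,"ay":0,"az":0,"jaw":-1}]'
python3 -m handwheel '[{"tx":0,"ty":0,"tz":0,"ax":0,"ay":0,"az":0,"jaw":-1},{"tx":0,"ty":0,"tz":0,"ax":0,"ay":0,"az":0,"jaw":0.3},{"tx":0,"ty":0,"tz":0,"ax":0,"ay":0,"az":0,"jaw":0.7},{"tx":0,"ty":0,"tz":0,"ax":0,"ay":0,"az":0,"jaw":1},{"tx":0,"ty":0,"tz":0,"ax":0,"ay":0,"az":0,"jaw":1},{"tx":0,"ty":0,"tz":-0.02,"ax":0,"ay":0,"az":0,"jaw":1},{"tx":0,"ty":0,"tz":-0.03,"ax":0,"ay":0,"az":0,"jaw":1},{"tx":0,"ty":0,"tz":-0.035,"ax":0,"ay":0,"az":0,"jaw":1},{"tx":0.012,"ty":0.04,"tz":0,"ax":0,"ay":0,"az":0,"jaw":1},{"tx":0.0127,"ty":0.0408,"tz":0,"ax":0,"ay":0,"az":0,"jaw":1}]'
python3 -m handwheel '[{"tx":0.0127,"ty":0.0408,"tz":0,"ax":0,"ay":0,"az":0,"jaw":1},{"tx":0.0127,"ty":0.0408,"tz":0,"ax":0,"ay":0,"az":0,"jaw":1},{"tx":0.0127,"ty":0.0408,"tz":0,"ax":0,"ay":0,"az":0,"jaw":1},{"tx":0.0127,"ty":0.0408,"tz":0,"ax":0,"ay":0,"az":0,"jaw":1},{"tx":0,"ty":0,"tz":0,"ax":0,"ay":0,"az":0,"jaw":1},{"tx":0,"ty":0,"tz":0,"ax":0,"ay":0,"az":0,"jaw":1},{"tx":0,"ty":0,"tz":0,"ax":0,"ay":0,"az":0,"jaw":1},{"tx":0,"ty":0,"tz":0,"ax":0,"ay":0,"az":0,"jaw":1},{"tx":0,"ty":0,"tz":0,"ax":0,"ay":0,"az":0,"jaw":1},{"tx":0,"ty":0,"tz":0,"ax":0,"ay":0,"az":0,"jaw":1}]'
python3 -c "
from h import *
togo(.4004,.2324,.015,80.8)
c,E=tcp_E();print(w2px([.4004,.2324,.054],c,E))
cv2.imwrite('pics/w6.png',c['color'][:,:,::-1])"
```

```text
time: 31.8
ee_pos: [0.4375, -0.0223, 0.0166]
tcp_rot: [-180.0, 0.1, 170.8]
wrist_force: [-6.9, 0.4, 9.4]
opening: 0.0399
grasp_force: 52.4
time: 33.05
ee_pos: [0.4257, 0.0622, 0.1003]
tcp_rot: [180.0, 0.1, 170.7]
wrist_force: [1.6, 0.9, 0.2]
opening: 0.0853
grasp_force: 0.0
time: 34.3
ee_pos: [0.4015, 0.2305, 0.0998]
tcp_rot: [180.0, 0.0, 170.8]
wrist_force: [-0.4, 0.1, 0.3]
opening: 0.0855
grasp_force: 0.0
az 0.0 (or -180.0) then tx 0.0014 ty 0.0017 tz 0.0848 q6 39.1 yaw 170.8 t 34.3
[260.39065181 217.79270982]
```

View pics/w6.png

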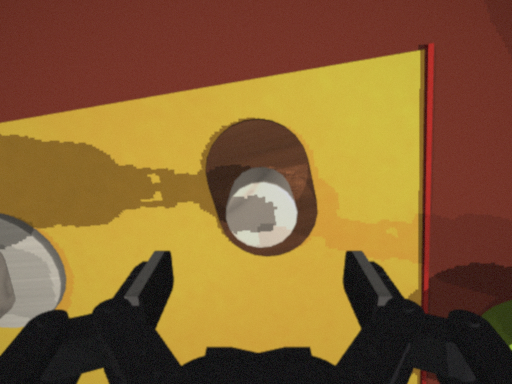

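The round's top centre is at about (261.5,214). The oval plate runs from (255,119) to (270,256), which should correspond to about 180°.

```bash
python3 -c "
from h import *
c,E=tcp_E()
b=ray2world([(261.5,180),(261.5,248)],.054,c,E);print(b.mean(0),b)
p=ray2world([(255,119),(270,256),(207,178),(317,200)],.010,c,E);print(p,p[:2].mean(0),p[2:].mean(0),np.degrees(np.arctan2(*(p[0]-p[1])[::-1])))
L=ray2world([(207,175),(219,225),(305,150),(317,205)],.010,c,E);print([np.degrees(np.arctan2(*(L[i]-L[i+1])[::-1])) for i in (0,2)])
togo(*b.mean(0),.015,80.8)"
```

```text
[0.39872153 0.23350155] [[0.37402336 0.23737295]
 [0.42341971 0.22963015]]
[[0.33845959 0.23847193]
 [0.45659769 0.23251151]
 [0.37799612 0.19281749]
 [0.41083206 0.27847185]] [0.39752864 0.23549172] [0.39441409 0.23564467] 177.11170466190413
[np.float64(-179.03968286872822), np.float64(-174.1788616444244)]
az 0.0 (or -180.0) then tx 0.0031 ty 0.0024 tz 0.0848 q6 39.0 yaw 170.8 t 34.4
```

```bash
python3 -m handwheel '[{"tx":0.003,"ty":0.002,"tz":0.022,"ax":0,"ay":0,"az":0,"jaw":1},{"tx":0,"ty":0,"tz":0.022,"ax":0,"ay":0,"az":0,"jaw":1},{"tx":0,"ty":0,"tz":0.022,"ax":0,"ay":0,"az":0,"jaw":1},{"tx":0,"ty":0,"tz":0.018,"ax":0,"ay":0,"az":0,"jaw":1},{"tx":0,"ty":0,"tz":0,"ax":0,"ay":0,"az":0,"jaw":0},{"tx":0,"ty":0,"tz":0,"ax":0,"ay":0,"az":0,"jaw":-0.3},{"tx":0,"ty":0,"tz":0,"ax":0,"ay":0,"az":0,"jaw":-1},{"tx":0,"ty":0,"tz":0,"ax":0,"ay":0,"az":0,"jaw":-1},{"tx":0,"ty":0,"tz":0,"ax":0,"ay":0,"az":0,"jaw":-1},{"tx":0,"ty":0,"tz":0,"ax":0,"ay":0,"az":0,"jaw":-1}]' 50
python3 -m handwheel '[{"tx":0,"ty":0,"tz":-0.02,"ax":0,"ay":0,"az":0,"jaw":-1},{"tx":0,"ty":0,"tz":-0.025,"ax":0,"ay":0,"az":0,"jaw":-1},{"tx":0,"ty":0,"tz":-0.025,"ax":0,"ay":0,"az":0,"jaw":-1},{"tx":-0.02,"ty":-0.025,"tz":0,"ax":0,"ay":0,"az":0,"jaw":-1},{"tx":-0.03,"ty":-0.037,"tz":0,"ax":0,"ay":0,"az":0,"jaw":-1},{"tx":-0.03,"ty":-0.037,"tz":0,"ax":0,"ay":0,"az":0,"jaw":-1},{"tx":-0.03,"ty":-0.037,"tz":0,"ax":0,"ay":0,"az":0,"jaw":-1},{"tx":-0.03,"ty":-0.037,"tz":0,"ax":0,"ay":0,"az":0,"jaw":-1},{"tx":-0.03,"ty":-0.037,"tz":0,"ax":0,"ay":0,"az":0,"jaw":-1},{"tx":-0.03,"ty":-0.037,"tz":0,"ax":0,"ay":0,"az":0,"jaw":-1}]'
python3 -c "
from h import *
togo(.6257,-.164,.016,80.8)"
```

```text
time: 35.65
ee_pos: [0.3993, 0.2335, 0.0168]
tcp_rot: [179.9, 0.1, 170.8]
wrist_force: [-0.8, -0.0, 5.7]
opening: 0.0486
grasp_force: 52.1
time: 36.9
ee_pos: [0.5573, -0.044, 0.0856]
tcp_rot: [180.0, -0.0, 170.8]
wrist_force: [1.1, 0.7, -1.3]
opening: 0.0491
grasp_force: 52.3
az 0.0 (or -180.0) then tx -0.0867 ty -0.1075 tz 0.0696 q6 4.6 yaw 170.8 t 36.9
```

```bash
python3 -m handwheel '[{"tx":-0.029,"ty":-0.036,"tz":0,"ax":0,"ay":0,"az":0,"jaw":-1},{"tx":-0.029,"ty":-0.036,"tz":0,"ax":0,"ay":0,"az":0,"jaw":-1},{"tx":-0.029,"ty":-0.035,"tz":0,"ax":0,"ay":0,"az":0,"jaw":-1},{"tx":0,"ty":0,"tz":0,"ax":0,"ay":0,"az":0,"jaw":-1},{"tx":0,"ty":0,"tz":0.02,"ax":0,"ay":0,"az":0,"jaw":-1},{"tx":0,"ty":0,"tz":0.02,"ax":0,"ay":0,"az":0,"jaw":-1},{"tx":0,"ty":0,"tz":0.015,"ax":0,"ay":0,"az":0,"jaw":-1},{"tx":0,"ty":0,"tz":0,"ax":0,"ay":0,"az":0,"jaw":-1},{"tx":0,"ty":0,"tz":0,"ax":0,"ay":0,"az":0,"jaw":-1},{"tx":0,"ty":0,"tz":0,"ax":0,"ay":0,"az":0,"jaw":-1}]'
python3 -c "
from h import *
togo(.6257,-.164,.016,80.8)"
```

```text
time: 38.15
ee_pos: [0.6262, -0.1621, 0.0318]
tcp_rot: [-180.0, 0.1, 170.8]
wrist_force: [0.4, 0.6, -2.2]
opening: 0.0491
grasp_force: 52.4
az 0.0 (or -180.0) then tx 0.0002 ty -0.0019 tz 0.0158 q6 -5.4 yaw 170.8 t 38.1
```

```bash
python3 -m handwheel '[{"tx":0,"ty":-0.0015,"tz":0.007,"ax":0,"ay":0,"az":0,"jaw":-1},{"tx":0,"ty":0,"tz":0.005,"ax":0,"ay":0,"az":0,"jaw":-1},{"tx":0,"ty":0,"tz":0.0035,"ax":0,"ay":0,"az":0,"jaw":-1},{"tx":0,"ty":0,"tz":0,"ax":0,"ay":0,"az":0,"jaw":-1},{"tx":0,"ty":0,"tz":0,"ax":0,"ay":0,"az":0,"jaw":-1},{"tx":0,"ty":0,"tz":0,"ax":0,"ay":0,"az":0,"jaw":0.4},{"tx":0,"ty":0,"tz":0,"ax":0,"ay":0,"az":0,"jaw":0.7},{"tx":0,"ty":0,"tz":0,"ax":0,"ay":0,"az":0,"jaw":1},{"tx":0,"ty":0,"tz":0,"ax":0,"ay":0,"az":0,"jaw":1},{"tx":0,"ty":0,"tz":-0.02,"ax":0,"ay":0,"az":0,"jaw":1}]'
python3 -m handwheel '[{"tx":0,"ty":0,"tz":-0.03,"ax":0,"ay":0,"az":0,"jaw":1},{"tx":0,"ty":0,"tz":-0.035,"ax":0,"ay":0,"az":0,"jaw":1},{"tx":0.0347,"ty":0.0183,"tz":0,"ax":0,"ay":0,"az":0,"jaw":1},{"tx":0.0347,"ty":0.0183,"tz":0,"ax":0,"ay":0,"az":0,"jaw":1},{"tx":0.0347,"ty":0.0183,"tz":0,"ax":0,"ay":0,"az":0,"jaw":1},{"tx":0.0347,"ty":0.0183,"tz":0,"ax":0,"ay":0,"az":0,"jaw":1},{"tx":0.0347,"ty":0.0183,"tz":0,"ax":0,"ay":0,"az":0,"jaw":1},{"tx":0.0347,"ty":0.0183,"tz":0,"ax":0,"ay":0,"az":0,"jaw":1},{"tx":0,"ty":0,"tz":0,"ax":0,"ay":0,"az":0,"jaw":1},{"tx":0,"ty":0,"tz":0,"ax":0,"ay":0,"az":0,"jaw":1}]'
python3 -c "
from h import *
togo(.4375,-.0223,.015,80.8)
c,E=tcp_E();print(w2px([.4375,-.0223,.054],c,E))
cv2.imwrite('pics/w7.png',c['color'][:,:,::-1])"
```

```text
time: 39.4
ee_pos: [0.6244, -0.1632, 0.0343]
tcp_rot: [180.0, -0.2, 170.8]
wrist_force: [0.3, -0.7, 0.7]
opening: 0.0852
grasp_force: 0.0
time: 40.65
ee_pos: [0.4382, -0.0221, 0.1015]
tcp_rot: [180.0, 0.1, 170.9]
wrist_force: [-0.2, 0.1, -0.2]
opening: 0.0854
grasp_force: 0.0
az 0.1 (or -179.9) then tx 0.0007 ty -0.0003 tz 0.0865 q6 6.3 yaw 170.9 t 40.6
[257.42251286 217.57003355]
```

View pics/w7.png

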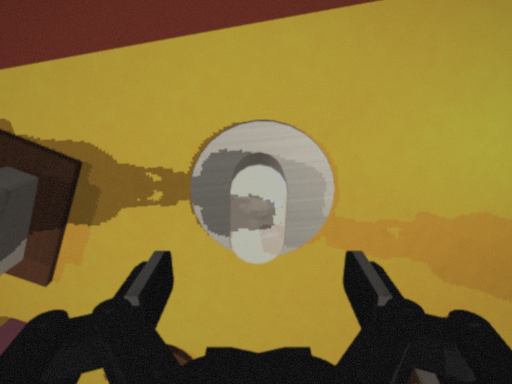

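The oval on the spare is aligned, with its top centre at (258.5,214). I'll grip it and carry it to the oval plate.

```bash
python3 -m handwheel '[{"tx":0.0015,"ty":0,"tz":0.022,"ax":0,"ay":0,"az":0,"jaw":1},{"tx":0,"ty":0,"tz":0.022,"ax":0,"ay":0,"az":0,"jaw":1},{"tx":0,"ty":0,"tz":0.022,"ax":0,"ay":0,"az":0,"jaw":1},{"tx":0,"ty":0,"tz":0.02,"ax":0,"ay":0,"az":0,"jaw":1},{"tx":0,"ty":0,"tz":0,"ax":0,"ay":0,"az":0,"jaw":0},{"tx":0,"ty":0,"tz":0,"ax":0,"ay":0,"az":0,"jaw":-0.3},{"tx":0,"ty":0,"tz":0,"ax":0,"ay":0,"az":0,"jaw":-1},{"tx":0,"ty":0,"tz":0,"ax":0,"ay":0,"az":0,"jaw":-1},{"tx":0,"ty":0,"tz":0,"ax":0,"ay":0,"az":0,"jaw":-1},{"tx":0,"ty":0,"tz":0,"ax":0,"ay":0,"az":0,"jaw":-1}]' 50
python3 -m handwheel '[{"tx":0,"ty":0,"tz":-0.02,"ax":0,"ay":0,"az":0,"jaw":-1},{"tx":0,"ty":0,"tz":-0.025,"ax":0,"ay":0,"az":0,"jaw":-1},{"tx":0,"ty":0,"tz":-0.025,"ax":0,"ay":0,"az":-10,"jaw":-1},{"tx":0.005,"ty":0.0366,"tz":0,"ax":0,"ay":0,"az":0,"jaw":-1},{"tx":0.005,"ty":0.0366,"tz":0,"ax":0,"ay":0,"az":0,"jaw":-1},{"tx":0.005,"ty":0.0366,"tz":0,"ax":0,"ay":0,"az":0,"jaw":-1},{"tx":0.005,"ty":0.0366,"tz":0,"ax":0,"ay":0,"az":0,"jaw":-1},{"tx":0.005,"ty":0.0366,"tz":0,"ax":0,"ay":0,"az":0,"jaw":-1},{"tx":0.005,"ty":0.0366,"tz":0,"ax":0,"ay":0,"az":0,"jaw":-1},{"tx":0.005,"ty":0.0366,"tz":0,"ax":0,"ay":0,"az":0,"jaw":-1}]'
python3 -m handwheel '[{"tx":0,"ty":0,"tz":0,"ax":0,"ay":0,"az":0,"jaw":-1},{"tx":0,"ty":0,"tz":0,"ax":0,"ay":0,"az":0,"jaw":-1},{"tx":0,"ty":0,"tz":0.02,"ax":0,"ay":0,"az":0,"jaw":-1},{"tx":0,"ty":0,"tz":0.02,"ax":0,"ay":0,"az":0,"jaw":-1},{"tx":0,"ty":0,"tz":0.015,"ax":0,"ay":0,"az":0,"jaw":-1},{"tx":0,"ty":0,"tz":0,"ax":0,"ay":0,"az":0,"jaw":-1},{"tx":0,"ty":0,"tz":0,"ax":0,"ay":0,"az":0,"jaw":-1},{"tx":0,"ty":0,"tz":0,"ax":0,"ay":0,"az":0,"jaw":-1},{"tx":0,"ty":0,"tz":0,"ax":0,"ay":0,"az":0,"jaw":-1},{"tx":0,"ty":0,"tz":0,"ax":0,"ay":0,"az":0,"jaw":-1}]'
python3 -c "
from h import *
togo(.3975,.2335,.016,91)"
```

```text
time: 41.95
ee_pos: [0.4369, -0.022, 0.0155]
tcp_rot: [-180.0, 0.1, 170.8]
wrist_force: [0.9, -2.2, 4.8]
opening: 0.0395
grasp_force: 51.2
time: 43.2
ee_pos: [0.3965, 0.2351, 0.084]
tcp_rot: [-180.0, -0.0, -179.1]
wrist_force: [0.8, 0.9, -4.9]
opening: 0.0396
grasp_force: 51.3
time: 44.45
ee_pos: [0.3973, 0.2341, 0.0296]
tcp_rot: [180.0, 0.0, -179.2]
wrist_force: [-0.2, 0.4, -4.1]
opening: 0.0396
grasp_force: 51.7
az -0.2 (or 179.8) then tx -0.0002 ty -0.0006 tz 0.0136 q6 29.7 yaw -179.2 t 44.5
```

```bash
python3 -m handwheel '[{"tx":0,"ty":0,"tz":0.007,"ax":0,"ay":0,"az":0,"jaw":-1},{"tx":0,"ty":0,"tz":0.005,"ax":0,"ay":0,"az":0,"jaw":-1},{"tx":0,"ty":0,"tz":0.0025,"ax":0,"ay":0,"az":0,"jaw":-1},{"tx":0,"ty":0,"tz":0,"ax":0,"ay":0,"az":0,"jaw":-1},{"tx":0,"ty":0,"tz":0,"ax":0,"ay":0,"az":0,"jaw":-1},{"tx":0,"ty":0,"tz":0,"ax":0,"ay":0,"az":0,"jaw":0.4},{"tx":0,"ty":0,"tz":0,"ax":0,"ay":0,"az":0,"jaw":0.7},{"tx":0,"ty":0,"tz":0,"ax":0,"ay":0,"az":0,"jaw":1},{"tx":0,"ty":0,"tz":0,"ax":0,"ay":0,"az":0,"jaw":1},{"tx":0,"ty":0,"tz":-0.02,"ax":0,"ay":0,"az":0,"jaw":1}]'
python3 -m handwheel '[{"tx":0,"ty":0,"tz":-0.03,"ax":0,"ay":0,"az":0,"jaw":1},{"tx":0,"ty":0,"tz":-0.04,"ax":0,"ay":0,"az":0,"jaw":1},{"tx":0,"ty":0,"tz":-0.04,"ax":0,"ay":0,"az":0,"jaw":1},{"tx":0,"ty":0,"tz":-0.04,"ax":0,"ay":0,"az":0,"jaw":1},{"tx":0.01,"ty":-0.04,"tz":0,"ax":0,"ay":0,"az":0,"jaw":1},{"tx":0.02,"ty":-0.04,"tz":0,"ax":0,"ay":0,"az":0,"jaw":1},{"tx":0.02,"ty":-0.04,"tz":0,"ax":0,"ay":0,"az":0,"jaw":1},{"tx":0.02,"ty":-0.04,"tz":0,"ax":0,"ay":0,"az":0,"jaw":1},{"tx":0.02,"ty":-0.04,"tz":0,"ax":0,"ay":0,"az":0,"jaw":1},{"tx":0,"ty":0,"tz":0,"ax":0,"ay":0,"az":0,"jaw":1}]'
python3 -c "
from h import *
im=optics.camera('top')['color'][:,:,::-1]
cv2.imwrite('pics/end.png',cv2.resize(im[80:260,140:430],None,fx=2.75,fy=2.75,interpolation=cv2.INTER_CUBIC))"
```

```text
time: 45.7
ee_pos: [0.3963, 0.2334, 0.0337]
tcp_rot: [-179.9, -0.1, -179.2]
wrist_force: [0.0, 0.5, 0.5]
opening: 0.0855
grasp_force: 0.0
time: 46.95
ee_pos: [0.3094, 0.031, 0.1852]
tcp_rot: [-180.0, 0.1, -179.4]
wrist_force: [0.7, 0.3, -0.7]
opening: 0.0854
grasp_force: 0.0
```

View pics/end.png

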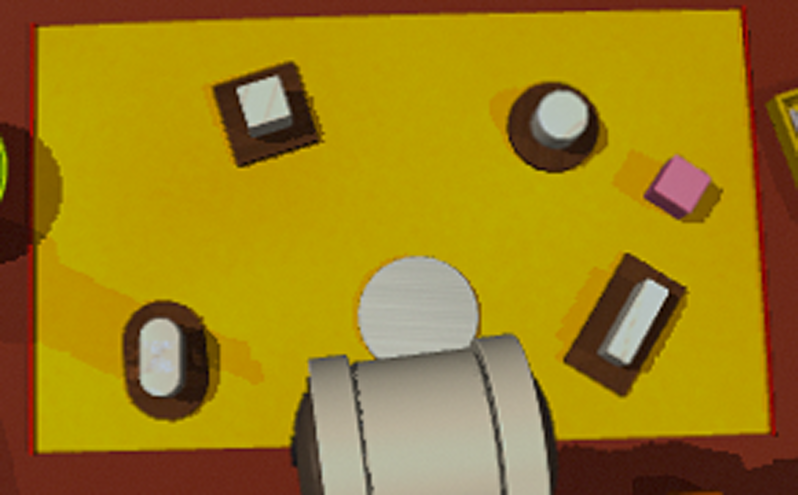

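All four stones sit flat on their own patterns. As a numeric check I'll use these crop pixels: bar top (637,321) on plate (626,324), round top (561,117) on (553,127), square top (264,104) on (267,114), and oval top (160,357) on (164,360).

```bash
python3 -c "
from h import *
c=optics.camera('top');f=lambda p,z:ray2world([(p[0]/2.75+139.7,p[1]/2.75+79.7)],z,c,c['extrinsics'])[0]
for n,a,b in (('bar',(637,321),(626,324)),('round',(561,117),(553,127)),('sq',(264,104),(267,114)),('oval',(160,357),(164,360))): print(n,np.round(1000*(f(a,.054)-f(b,.010)),1))"
```

```text
bar [-1.2  0.5]
round [-1.4  0.5]
sq [-1.9  1. ]
oval [ 0.  -1.9]
```

```bash
python3 -c "
from workcell import workorder
print(workorder.job_done())"
```

```text
the job is handed in; nothing more can be done
None
```

The job is handed in at about 47 s of the 128 s: each blank lies flat, lined up and within about 2 mm of the middle of its own pattern by the top camera, with the gripper open and clear and the bowl never approached.

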